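Bring the ball lamp on its tray to the desk riser

TASK

Pick up the serving tray by its arched handle, carry it over and set it down gently on top of the low wooden riser, centred on it and square to it, then let go. The glass ball lamp lies loose on the tray and rolls at the slightest tilt or jerk: never let it touch the rim or the handle and do not touch it yourself, bring it to the round felt patch in the middle of the tray, keep it there for two seconds while you still hold the tray up above the riser, and leave it lying still on the patch. Leave the other things on the desk alone.

Things in the scene. Friction and masses are not known exactly. Their poses are not given: they have to be found in the camera images.
- tray: Square serving tray of dark wood, 268 x 268 mm, about 0.58 kg with rim and handle. Origin: centre of its underside, at the foot of its four 6 mm rubber feet. The flat hard floor, 260 x 260 mm clear, lies 14 mm above the origin. x and y run along its sides, z up. A folding arched handle spans it from the middle of the -y side to the middle of the +y side.
- tray_rim: The tray's aluminium rim, fixed to it, same origin and axes: 4 mm thick, its top 15 mm above the tray floor. The globe's centre can go about 94 mm from the tray's centre towards a side before it touches the rim, 83 mm towards a handle post.
- tray_handle (a joint): Lean of the handle in its two hinges, 20 mm above the tray's origin, axis along the tray's y; 0 = upright, positive = its top leans to the tray's +x. Springs hold it upright, 4.5 N m/rad: hung from the grip, the tray dips on the x side where the globe lies (0.027 rad at 50 mm off centre), so the globe tends to run further away.
- handle_bar: The steel arch of the handle: 10 mm round bar, posts at x = 0, y = -138 and +138 mm of the tray, hinged to the middle of the rim's two y sides. Origin: on the hinge axis, 20 mm above the tray's origin, at the tray's centre; axes as the tray's when upright.
- tray_grip (a point): Centre of the handle's wooden grip, 175 mm above the tray's origin, over the tray's centre. A straight bar along the tray's y axis, 90 mm long (y), 20 mm thick (x), 26 mm high (z), flat on the x sides: take it from above, fingers closing along the tray's x axis. The globe's top is 48 mm below its underside.
- tray_patch (a point): Centre of the round grey felt patch, 70 mm across, let in flush in the middle of the tray floor; at the level of the floor. It does not stop the globe from rolling.
- globe: Cordless ball lamp: sealed opal white glass ball, 100 mm across, about 0.25 kg, too big to grip. Origin: its centre, 50 mm above the tray floor. It starts at rest, off the patch. It rolls like a solid ball with little resistance (it stays put below 0.01 rad): relative to the tray it accelerates downhill at 7.0 m/s2 per rad of tilt, and backwards at 5/7 of any horizontal acceleration of the tray.
- riser: Low wooden desk riser, a board on two side panels, 300 mm (x) by 320 mm (y), 50 mm high, fixed to the desk. Origin: centre of its underside on the desk. x and y along its sides.
- riser_top (a point): Centre of the riser's top face, 50 mm above the desk; same axes as the riser. The tray's feet must stand here.
- mouse: Bystander: black computer mouse, 105 x 60 x 33 mm. Origin: centre of the underside.
- speakerphone: Bystander: black round speakerphone, 120 mm across, 34 mm high. Origin: centre of the underside.
- stapler: Bystander: stapler, 130 x 34 mm, about 50 mm high. Origin: centre of the underside.
- mug: Bystander: blue mug, 80 mm across, 92 mm high. Origin: centre of the underside.
There are look-alikes about, which are no part of the job. What is shaped like the globe but orange or yellow is not meant.

How it is judged:
By the outcome, as a careful person would: the job done as asked, in the order asked, and still so for the second after the job is handed in, with the robot touching nothing.
It also fails if it takes over 72 s, if anything falls off the work surface, if the arm or the gripper's body presses on something with over 40 N, if the wrist force passes 120 N, or if a joint passes its speed limit or range.

ROBOT

A 6-joint arm with a two-finger parallel gripper is mounted at the origin on the work surface. World frame = base frame: x ahead of the robot, y to its left, z up, the work surface at z = 0. Lengths are in m, angles in rad, forces in N, time in s.
With the tool pointing down it reaches from about 0.3 to 0.875 m from the base axis. Payload 6.4 kg.
Tool frame: the origin (TCP) lies midway between the tips of the shut fingers; the grasp point (between the pads) lies 19 mm behind it; z points along the fingers, y is the line along which they close (so a half turn about z gives the same grasp; the last joint's range is limited). The gripper opens to 85 mm and grips with 20 to 120 N. Pads are 22 mm wide; open, the fingers measure 114 mm over their backs; the gripper's body (76 mm by 85 mm) begins 54 mm behind the grasp point. The pads swing forward as they close: fully open they stand 13 mm farther back than shut.
Start: joints at [-0.206, 0.181, 1.607, -0, 1.354, -0.206], TCP at [0.575, 0, 0.231] pointing down, gripper open.
Joint ranges: [-2.99, 2.99], [-0.89, 2.07], [0.3, 2.58], [-1.14, 4.28], [0, 2.63], [-3.12, 3.12]. Speed limits (rad/s): [2.57, 2.57, 3.01, 3.14, 3.14, 3.14].

INTERFACE

Orientations are given as a unit quaternion [w, x, y, z].
In Python, from bench import get_obs, camera, hand_in gives the robot as it stands.
- The arm moves only by the tool carry_out, never from a script. Its argument "plan" is a list that holds one entry, the list of rows, each a list of 7 numbers: the shift along the world's x, y, z in m, then the turn, a rotation vector about the world's x, y, z in rad, then the opening, from 0 (shut) to 1 (fully open). In form: [[[x, y, z, rx, ry, rz, hand], ...]]. A call has exactly 5 rows; each row is the pose to reach, as a shift and turn from the pose commanded when the call began; what a row does not reach only later rows make up. A row lasts 1/12 s, in which the tool goes at most 41.7 mm and 7.16 degrees, less where a joint would pass 70% of its speed; a pose out of reach is approached as far as the arm can. A call with a gripper value outside its range is refused whole. The fingers move at their own pace and stop on an object; the grip force is fixed at half the most. Time passes only in rows, so rows that repeat a pose let the fingers close, or fill a call up. It gives the time, the measured TCP pose, the force, the opening and the grip force at its end, in the units of the state.
- get_obs(): the state, without advancing time (a new reading comes with each control period).
- camera(name): name is "scene" or "side" or "wrist"; returns a dict with "pixels" (420x560x3 uint8, red, green, blue), "z_map" (420x560 float32, m along the optical axis (not along the pixel's ray), 0 where there is no reading), "camera_matrix" (3x3 intrinsics, pixels), "k1" (the pictures are not rectified: a ray, as slopes to the right and down, at radius r is drawn at 1 + k1 r^2 times it, then the intrinsics apply), "cam_to_world" (4x4, takes a point from camera to world coordinates). Camera axes: x right, y up, looking along -z (the intrinsics and any distortion apply to the point x, -y, -z); pixel columns grow to the right and rows downward; lengths in m; the calibration is good to about 2 mm. A picture is of the moment at which its call begins.
- hand_in(): hands the job in; it is judged then, once.
The state is a dict: "time_s": time; "q": joint angles; "dq": joint speeds; "joint_efforts": joint torques, N m; "eef_pos": TCP position; "eef_rot": TCP orientation; "wrist_force": force on the tool from outside, world axes, zero at the start; "torque": the same for the moment, N m; "opening": opening from 0.0 (shut) to 1.0 (fully open); "grasp_force": force on a finger pad.
Only numpy, scipy, OpenCV 4.12 (cv2) and the standard library are available. Lean on these libraries where they do the work, as an engineer would, in place of code of your own. Each camera call takes 0.05 s, during which the arm holds its last target. There are 200 camera calls.

## Working session

There is one attempt and no reset: what is moved stays moved. The work goes in short steps, Python scripts to look and compute and a tool call to move; the robot and the scene stay as the last step left them, time stands still between calls to the robot, and variables do not carry over. Pictures are saved under pics/ and viewed, at most 10 in all, crops included, and the job is handed in when it is done.

Besides the shell and the picture viewer there is one more tool, called after "Emit:" as name(argument=value, ...) on one line, values as JSON. carry_out: Moves the arm, as the interface text tells. Its arguments: {"type":"object","properties":{"plan":{"type":"array","items":{"type":"array","items":{"type":"array","items":{"type":"number"}}}}},"required":["plan"]}

```bash
mkdir -p pics; cat > h.py <<'E'
import numpy as np, cv2
from bench import get_obs, camera
def snap(n,f=None):
    c=camera(n)
    if f: cv2.imwrite('pics/'+f,c['pixels'][...,::-1])
    return c
def rays(c,uv):
    K=c['camera_matrix'];uv=np.atleast_2d(uv).astype(float)
    d=np.c_[(uv[:,0]-K[0,2])/K[0,0],(uv[:,1]-K[1,2])/K[1,1]];s=d.copy()
    for _ in range(20): s=d/(1+c['k1']*(s**2).sum(1,keepdims=True))
    T=c['cam_to_world'];v=np.c_[s[:,0],-s[:,1],-np.ones(len(s))]
    return T[:3,3],v@T[:3,:3].T
def plane(c,uv,z):
    o,v=rays(c,uv); return o+v*((z-o[2])/v[:,2])[:,None]
def cloud(c):
    h,w=c['z_map'].shape;u,v=np.meshgrid(np.arange(w),np.arange(h))
    o,r=rays(c,np.c_[u.ravel(),v.ravel()])
    P=o+r*c['z_map'].reshape(-1,1)
    P[c['z_map'].ravel()==0]=np.nan
    return P.reshape(h,w,3)
E
python3 - <<'E'
from h import *
s=snap('scene','s0.png');t=snap('side','d0.png')
o=get_obs();print({k:np.round(v,3) for k,v in o.items()})
for c in(s,t):print(c['k1'],c['camera_matrix'].round(1).tolist(),c['cam_to_world'].round(3).tolist())
cv2.imwrite('pics/both0.png',cv2.resize(np.hstack([s['pixels'],t['pixels']])[...,::-1],(800,300),interpolation=cv2.INTER_AREA))
E
```

```text
{'time_s': np.float64(0.1), 'q': array([-0.206,  0.181,  1.608, -0.   ,  1.354, -0.206]), 'dq': array([ 0.   , -0.003, -0.004, -0.   ,  0.001, -0.   ]), 'joint_efforts': array([-0.0000e+00, -4.4587e+01, -3.5224e+01, -0.0000e+00,  4.0000e-03,
        0.0000e+00]), 'eef_pos': array([0.574, 0.   , 0.23 ]), 'eef_rot': array([-0.001,  0.707,  0.707, -0.   ]), 'wrist_force': array([0.013, 0.521, 0.28 ]), 'torque': array([ 0.004, -0.018, -0.03 ]), 'grasp_force': np.float64(0.0), 'opening': np.float64(1.003)}
-0.17773948488497973 [[501.8, 0.0, 283.1], [0.0, 501.8, 212.7], [0.0, 0.0, 1.0]] [[-0.811, -0.422, 0.404, 1.139], [0.584, -0.571, 0.577, 0.984], [-0.013, 0.704, 0.71, 1.208], [0.0, 0.0, 0.0, 1.0]]
-0.031435498595219664 [[469.3, 0.0, 277.9], [0.0, 469.3, 196.5], [0.0, 0.0, 1.0]] [[-0.966, 0.157, -0.203, 0.299], [-0.257, -0.596, 0.761, 0.953], [-0.002, 0.788, 0.616, 0.824], [0.0, 0.0, 0.0, 1.0]]
```

View pics/s0.png

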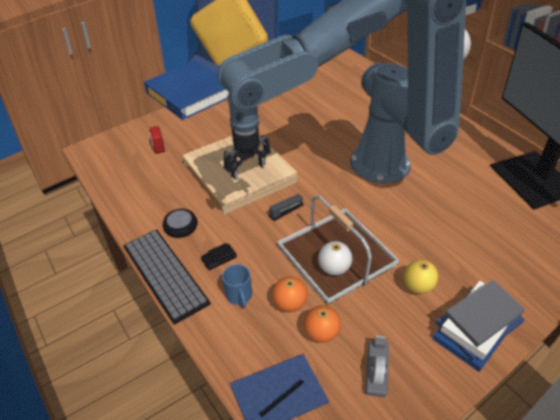

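View pics/d0.png

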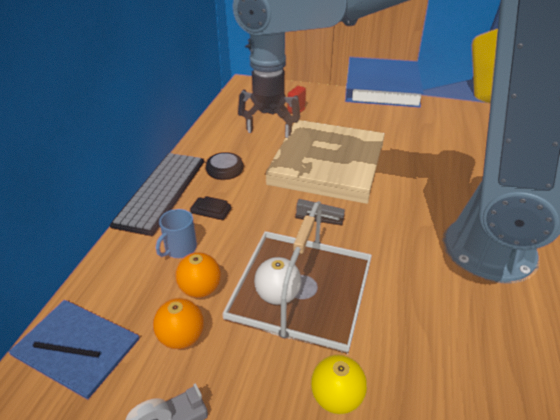

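The white globe is on the tray at scene (335,258) and side (277,281). Its look-alikes in the scene view are the oranges at (290,294) and (322,324) and the yellow ball at (421,277). The tray's grip is at scene (342,217) and side (304,233), and the riser's top is at scene (240,170) and side (330,155).

```bash
cat >> h.py <<'E'
def rect(xy):
    r=cv2.minAreaRect((xy*1000).astype(np.float32)); return np.round(r[0],1),np.round(r[1],1),round(r[2],2)
def globe(c,tray,z=0.064):
    """white pixels near the tray -> sphere centre from cloud (least squares with known radius)"""
    P=cloud(c);hsv=cv2.cvtColor(c['pixels'],cv2.COLOR_RGB2HSV)
    m=(hsv[...,1]<60)&(hsv[...,2]>110)&(np.hypot(P[...,0]-tray[0],P[...,1]-tray[1])<0.16)&(P[...,2]>z-0.025)&(P[...,2]<z+0.055)
    n,l,st,ce=cv2.connectedComponentsWithStats(cv2.morphologyEx(m.astype(np.uint8),cv2.MORPH_OPEN,np.ones((5,5))))
    if n<2:return None
    Q=P[l==1+np.argmax(st[1:,4])]
    from scipy.optimize import least_squares
    f=least_squares(lambda p:np.linalg.norm(Q-p,axis=1)-0.05,Q.mean(0)-[0,0,.02],loss='soft_l1',f_scale=.002)
    return f.x.round(4),len(Q),round(float(np.sqrt((f.fun**2).mean())),4)
E
python3 - <<'E'
from h import *
for n in('scene','side'):
    c=snap(n);P=cloud(c);hsv=cv2.cvtColor(c['pixels'],cv2.COLOR_RGB2HSV);H,S,V=[hsv[...,i].astype(int) for i in range(3)]
    x,y,z=[P[...,i] for i in range(3)]
    print(n)
    # riser top
    ri=(abs(z-.05)<.008)&(x>.3)&(x<.85)&(y<.2)&(y>-.3)
    nn,l,st,ce=cv2.connectedComponentsWithStats(cv2.morphologyEx(ri.astype(np.uint8),cv2.MORPH_OPEN,np.ones((3,3))));k=1+np.argmax(st[1:,4])
    print('riser',rect(P[l==k][:,:2]),np.median(z[l==k]),st[k])
    # tray rim: grey
    px=(335,258) if n=='scene' else (300,290)
    t=P[px[1],px[0]];print('px',t)
    rm=(S<70)&(V>90)&(abs(z-.029)<.008)&(np.hypot(x-t[0],y-t[1])<.3)
    nn,l,st,ce=cv2.connectedComponentsWithStats(rm.astype(np.uint8),connectivity=8);k=1+np.argmax(st[1:,4])
    print('rim',rect(P[l==k][:,:2]),st[k])
    gr=(abs(z-.177)<.022)&(S>60)&(np.hypot(x-t[0],y-t[1])<.2)
    nn,l,st,ce=cv2.connectedComponentsWithStats(gr.astype(np.uint8))
    if nn>1:
        k=1+np.argmax(st[1:,4]);print('grip',P[l==k].mean(0),P[l==k].min(0),P[l==k].max(0),rect(P[l==k][:,:2]),st[k])
    print('globe',globe(c,t))
    for nm,(u,v) in dict(stapler=(285,207),tray_floor=(330,285)).items() if n=='scene' else dict(stapler=(325,213)).items(): print(nm,P[v,u])
c=snap('scene');i=c['pixels'][180:310,260:440,::-1];cv2.imwrite('pics/crop.png',cv2.resize(i,None,fx=4,fy=4,interpolation=2))
E
```

```text
scene
riser (array([ 462.8, -196.2]), array([197.7, 304.9]), 87.09) 0.049887000722476094 [ 198  149   98   55 2459]
px [0.49582819 0.31970951 0.10064504]
rim (array([461.8, 257.8]), array([283. , 208.4]), 85.83) [278 216  90  87 433]
grip [0.43395313 0.26070529 0.1820171 ] [0.41569443 0.20134799 0.15950812] [0.44454841 0.30323335 0.19225252] (array([430.2, 252.5]), array([103.3,  24.6]), 85.47) [329 205  24  26 266]
globe (array([0.4742, 0.2961, 0.063 ]), 736, 0.0024)
stapler [0.44811725 0.00894074 0.03111388]
tray_floor [0.52654077 0.34168745 0.02014349]
side
riser (array([ 467.4, -204. ]), array([203.5, 300.4]), 87.63) 0.048519738817229374 [ 267  139  112   52 3816]
px [0.43191176 0.26622457 0.01189734]
rim (array([431.9, 257.3]), array([286. , 269.3]), 86.76) [ 224  232  147  117 1223]
grip [0.42988335 0.26395748 0.18307794] [0.41952195 0.20377723 0.16240244] [0.4436215  0.30339678 0.19005623] (array([431.1, 253.6]), array([99.7, 20.3]), 86.99) [293 216  21  38 405]
globe (array([0.477 , 0.2952, 0.0626]), 940, 0.0013)
stapler [0.42323706 0.01005279 0.03083147]
```

View pics/crop.png

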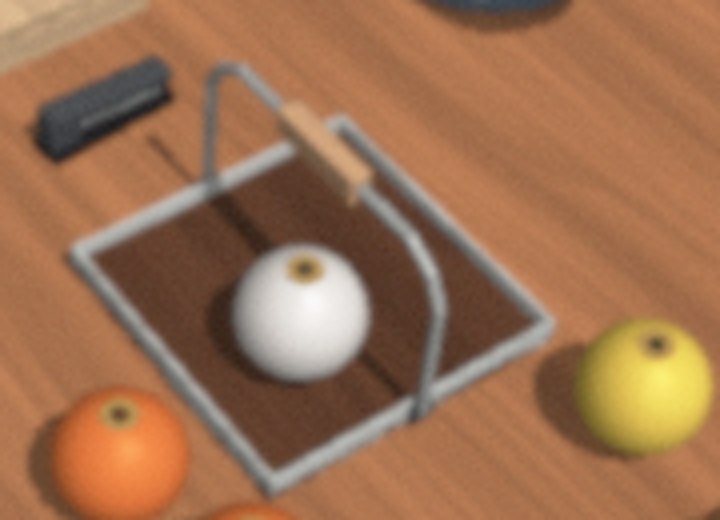

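The crop confirms the choice: the white globe sits inside the aluminium rim, at crop (300,312), with the wooden grip at crop (325,150). The yellow and orange balls are outside the tray. I'm moving above the grip, turned by -0.057 to match the tray's yaw.

Emit:
carry_out(plan=[[[-0.015,0.026,0.01,0,0,-0.01,1],[-0.03,0.055,0.01,0,0,-0.02,1],[-0.047,0.085,0.01,0,0,-0.03,1],[-0.065,0.116,0.01,0,0,-0.045,1],[-0.08,0.145,0.01,0,0,-0.057,1]]])

```text
time_s: 0.67
eef_pos: [0.4937, 0.1463, 0.2412]
eef_rot: [-0.0, 0.727, 0.686, -0.0]
wrist_force: [-0.7, -0.3, 0.2]
opening: 1.002
grasp_force: 0.0
```

Emit:
carry_out(plan=[[[-0.016,0.03,0,0,0,0,1],[-0.032,0.06,0,0,0,0,1],[-0.047,0.09,0,0,0,0,1],[-0.058,0.107,0,0,0,0,1],[-0.063,0.111,0,0,0,0,1]]])

```text
time_s: 1.08
eef_pos: [0.4302, 0.2585, 0.2413]
eef_rot: [-0.0, 0.726, 0.688, 0.0]
wrist_force: [1.1, -0.7, -0.5]
opening: 1.0
grasp_force: 0.0
```

```bash
python3 - <<'E'
from h import *
from scipy.spatial.transform import Rotation as R
o=get_obs();print(o['time_s'],o['eef_pos'].round(4),R.from_quat(np.roll(o['eef_rot'],-1)).as_matrix().round(4).tolist())
C=[]
for n in('scene','side'):
    c=snap(n,n+'1.png');P=cloud(c);hsv=cv2.cvtColor(c['pixels'],cv2.COLOR_RGB2HSV);H,S,V=[hsv[...,i].astype(int) for i in range(3)]
    x,y,z=[P[...,i] for i in range(3)]
    ri=(abs(z-.05)<.009)&(x>.2)&(x<.85)&(y<.0)&(y>-.5)
    nn,l,st,ce=cv2.connectedComponentsWithStats(cv2.morphologyEx(ri.astype(np.uint8),cv2.MORPH_OPEN,np.ones((3,3))));k=1+np.argmax(st[1:,4])
    v,u=np.where(l==k);q=plane(c,np.c_[u,v],.05)
    print(n,'riser',rect(q[:,:2]),rect(P[l==k][:,:2]),st[k])
    rm=(S<70)&(V>90)&(abs(z-.029)<.009)&(np.hypot(x-.432,y-.257)<.22)&(np.hypot(x-.4755,y-.2957)>.065)
    v,u=np.where(cv2.morphologyEx(rm.astype(np.uint8),cv2.MORPH_OPEN,np.ones((2,2)))>0);q=plane(c,np.c_[u,v],.029)
    print('rim',rect(q[:,:2]),len(q))
    cv2.imwrite('pics/m_'+n+'.png',np.hstack([c['pixels'][...,::-1],cv2.merge([(rm*255).astype(np.uint8),(l==k).astype(np.uint8)*255,0*l.astype(np.uint8)])]))
a,b=cv2.imread('pics/m_scene.png'),cv2.imread('pics/m_side.png')
cv2.imwrite('pics/m.png',cv2.resize(np.vstack([a,b]),(800,600),interpolation=cv2.INTER_AREA))
E
```

```text
1.0833 [0.4302 0.2585 0.2413] [[0.0536, 0.9986, -0.0005], [0.9986, -0.0536, 0.0008], [0.0008, -0.0006, -1.0]]
scene riser (array([ 464.5, -259.6]), array([326.3, 305.6]), 87.52) (array([ 461.8, -264.2]), array([331.3, 305.5]), 87.5) [ 184  129  113   76 4687]
rim (array([432.2, 267.4]), array([282.9, 272.3]), 86.17) 695
side riser (array([ 402.5, -255.1]), array([328.1, 176.3]), 87.47) (array([ 402.8, -263.8]), array([328.5, 176.4]), 87.52) [ 327  125   57   66 2520]
rim (array([428.9, 261.4]), array([289.8, 268. ]), 86.91) 1268
```

View pics/m.png

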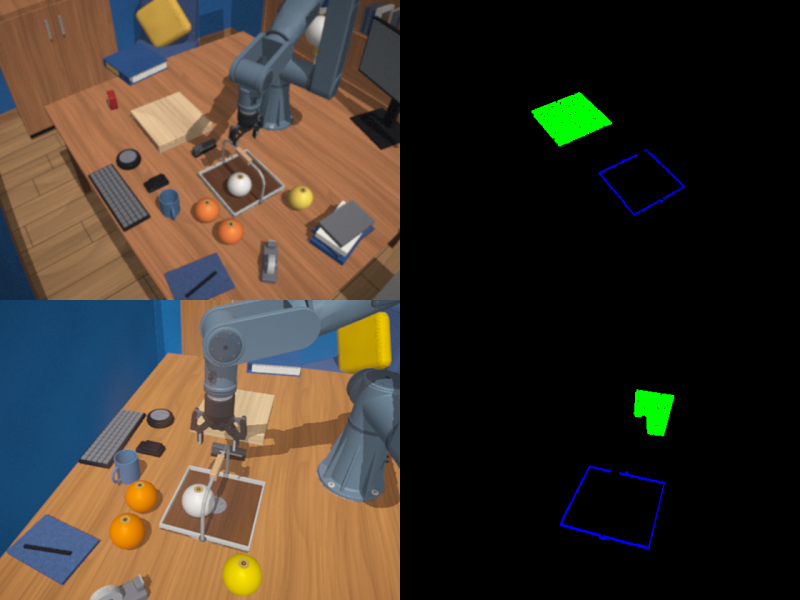

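The masks show the rim as a clean square around side (210,505) and the riser top whole in scene at (170,120). The riser centre is about (0.4645, -0.2596) with yaw -2.5°. The tray centre is about (0.4305, 0.260) with yaw -3.3°. I'm descending and closing gradually.

Emit:
carry_out(plan=[[[0,0,-0.02,0,0,-0.002,1],[0,0.001,-0.045,0,0,-0.003,1],[0,0.001,-0.068,0,0,-0.003,0.8],[0,0.001,-0.08,0,0,-0.003,0.6],[0,0.001,-0.083,0,0,-0.003,0.4]]])

```text
time_s: 1.6
eef_pos: [0.4311, 0.2551, 0.1555]
eef_rot: [-0.001, 0.729, 0.685, -0.002]
wrist_force: [-0.8, 0.0, -0.2]
opening: 0.604
grasp_force: 0.0
```

Emit:
carry_out(plan=[[[0,0,0,0,0,0,0.34],[0,0,0,0,0,0,0.3],[0,0,0,0,0,0,0.27],[0,0,0,0,0,0,0.25],[0,0,0,0,0,0,0.24]]])

```text
time_s: 2.02
eef_pos: [0.4326, 0.2571, 0.1593]
eef_rot: [0.0, 0.728, 0.686, 0.001]
wrist_force: [-0.9, -0.6, 1.7]
opening: 0.237
grasp_force: 1.4
```

Emit:
carry_out(plan=[[[0,0,0,0,0,0,0.23],[0,0,0,0,0,0,0.2],[0,0,0,0,0,0,0.1],[0,0,0,0,0,0,0],[0,0,0,0,0,0,0]]])

```text
time_s: 2.43
eef_pos: [0.432, 0.2571, 0.1595]
eef_rot: [0.0, 0.728, 0.686, 0.0]
wrist_force: [-3.7, -2.4, 8.1]
opening: 0.229
grasp_force: 58.3
```

```bash
cat >> h.py <<'E'
from scipy.spatial.transform import Rotation as R
def rimfit(c,ctr,h,gl=None,d=.012):
    """rim points: plane tilt (ry,rx) and rect; h=rim-top height at centre"""
    P=cloud(c);hsv=cv2.cvtColor(c['pixels'],cv2.COLOR_RGB2HSV);x,y,z=[P[...,i] for i in range(3)]
    m=(hsv[...,1]<70)&(hsv[...,2]>90)&(abs(z-h)<d)&(np.hypot(x-ctr[0],y-ctr[1])<.22)
    if gl is not None: m&=np.hypot(x-gl[0],y-gl[1])>.065
    m=cv2.morphologyEx(m.astype(np.uint8),cv2.MORPH_OPEN,np.ones((2,2)))>0
    Q=P[m];A=np.c_[Q[:,0]-ctr[0],Q[:,1]-ctr[1],np.ones(len(Q))]
    from scipy.optimize import least_squares
    f=least_squares(lambda p:A@p-Q[:,2],[0,0,h],loss='soft_l1',f_scale=.003).x
    v,u=np.where(m);q=plane(c,np.c_[u,v],f[2])
    return dict(ry=round(-f[0],4),rx=round(f[1],4),z=round(f[2],4),rect=rect(q[:,:2]),n=len(q))
def state():
    o=get_obs();M=R.from_quat(np.roll(o['eef_rot'],-1)).as_matrix();zt=-M[:,2]
    print('t',round(float(o['time_s']),3),'tcp',o['eef_pos'].round(4),'ry,rx %.4f %.4f'%(zt[0],-zt[1]),'yaw %.4f'%np.arctan2(M[1,1],M[0,1]),'F',np.round(o['wrist_force'],1),'M',np.round(o['torque'],2),'op %.3f g %.0f'%(o['opening'],o['grasp_force']))
    return o,zt
E
python3 - <<'E'
from h import *
state()
for n in('scene','side'):
    c=snap(n);g=globe(c,(.4305,.26));print(n,g,rimfit(c,(.4305,.26),.029,g[0]))
E
```

```text
t 2.433 tcp [0.432  0.2571 0.1595] ry,rx -0.0002 -0.0001 yaw -0.0594 F [-3.7 -2.4  8.1] M [-0.23  1.04  0.12] op 0.229 g 58Traceback (most recent call last):
  File "<stdin>", line 4, in <module>
  File "h.py", line 42, in rimfit
    f=least_squares(lambda p:A@p-Q[:,2],[0,0,h],loss='soft_l1',f_scale=.003).x
      ~~~~~~~~~~~~~^^^^^^^^^^^^^^^^^^^^^^^^^^^^^^^^^^^^^^^^^^^^^^^^^^^^^^^^^
    return func(*args, **kwargs)
    raise ValueError("Residuals are not finite in the initial point.")
ValueError: Residuals are not finite in the initial point.
```

```bash
sed -i 's/m=cv2.morphologyEx(m.astype(np.uint8),cv2.MORPH_OPEN,np.ones((2,2)))>0/m\&=cv2.morphologyEx(m.astype(np.uint8),cv2.MORPH_OPEN,np.ones((2,2)))>0/' h.py
python3 - <<'E'
from h import *
for n in('scene','side'):
    c=snap(n);g=globe(c,(.4305,.26));print(n,g,rimfit(c,(.4305,.26),.029,g[0]))
E
```

```text
scene (array([0.4742, 0.2962, 0.0627]), 759, 0.0023) {'ry': np.float64(0.0004), 'rx': np.float64(0.001), 'z': np.float64(0.025), 'rect': (array([429.8, 259.1]), array([286.6, 273.9]), 86.37), 'n': 617}
side (array([0.4769, 0.2952, 0.0627]), 869, 0.0013) {'ry': np.float64(0.0052), 'rx': np.float64(0.0037), 'z': np.float64(0.0241), 'rect': (array([430.9, 255.7]), array([294.4, 267.1]), 86.98), 'n': 1106}
```

Emit:
carry_out(plan=[[[0,0,0.0005,0,0,0,0],[-0.0003,-0.0002,0.001,0,0,0,0],[-0.0005,-0.0004,0.001,0,0,0,0],[-0.0005,-0.0004,0.001,0,0,0,0],[-0.0005,-0.0004,0.001,0,0,0,0]]])

```text
time_s: 3.0
eef_pos: [0.4315, 0.2571, 0.1596]
eef_rot: [-0.0, 0.728, 0.686, 0.0]
wrist_force: [-2.4, 2.7, 4.1]
opening: 0.221
grasp_force: 59.1
```

Emit:
carry_out(plan=[[[-0.0008,0,0,-0.0003,-0.0045,0,0],[-0.0016,0,0.0003,-0.0006,-0.009,0,0],[-0.0024,0.0001,0.0006,-0.0009,-0.014,0,0],[-0.0032,0.0001,0.0008,-0.0012,-0.019,0,0],[-0.0038,0.0001,0.0008,-0.0014,-0.023,0,0]]])

```text
time_s: 3.42
eef_pos: [0.4276, 0.2565, 0.1596]
eef_rot: [0.009, 0.728, 0.686, 0.008]
wrist_force: [1.5, 2.8, -3.6]
opening: 0.223
grasp_force: 58.7
```

```bash
python3 - <<'E'
from h import *
state()
E
```

```text
t 3.417 tcp [0.4276 0.2565 0.1596] ry,rx -0.0236 -0.0017 yaw -0.0600 F [ 1.5  2.8 -3.6] M [ 0.48 -0.28  0.14] op 0.223 g 59
```

Emit:
carry_out(plan=[[[0,0,0.001,0,0,0,0],[0.0002,0,0.003,0,0,0,0],[0.0002,0,0.008,0,0,0,0],[0.0002,0,0.015,0,0,0,0],[0.0002,0,0.018,0,0,0,0]]])

```text
time_s: 3.83
eef_pos: [0.4282, 0.2565, 0.1789]
eef_rot: [0.009, 0.728, 0.685, 0.008]
wrist_force: [0.9, -0.0, -8.2]
opening: 0.222
grasp_force: 59.1
```

```bash
cat > look.py <<'E'
from h import *
import sys,json,os
# tray centre follows the tool: hinge point below TCP along tool axis
dx,dy=-0.0003,0.0014
def look(cams=('side','scene'),rim=True):
    for i,n in enumerate(cams):
        o,zt=state(); p=o['eef_pos']; ctr=p-zt*.14; h=p[2]-.1595+.029
        c=snap(n);g=globe(c,ctr[:2],h+.035)
        bias=np.array([-.0013,-.0002,0]) if n=='side' else np.array([.0014,-.0007,0])
        G=g[0]+bias; M=R.from_quat(np.roll(o['eef_rot'],-1)).as_matrix();a=np.arctan2(M[1,1],M[0,1])
        d=(G-ctr)[:2]-[dx,dy]; rel=[d@[np.cos(a),np.sin(a)],d@[-np.sin(a),np.cos(a)]]
        print(n,'globe',G.round(4),g[1:],'rel tray mm',np.round(np.array(rel)*1e3,1))
        if rim: print(rimfit(c,ctr[:2],h-.004,g[0]))
look(sys.argv[1].split(','),len(sys.argv)>2)
E
python3 look.py side,scene r
```

```text
t 3.833 tcp [0.4282 0.2565 0.1789] ry,rx -0.0232 -0.0017 yaw -0.0603 F [ 0.9 -0.  -8.2] M [ 0.03  0.13 -0.01] op 0.222 g 59
side globe [0.4789 0.2939 0.0811] (1078, 0.0013) rel tray mm [45.5 39. ]
{'ry': np.float64(0.0162), 'rx': np.float64(0.0052), 'z': np.float64(0.0413), 'rect': (array([430.8, 255.1]), array([293.3, 267.6]), 86.71), 'n': 1525}
t 3.883 tcp [0.4286 0.2568 0.1795] ry,rx -0.0246 -0.0011 yaw -0.0602 F [ 0.9  0.3 -7.8] M [-0.07  0.01 -0.04] op 0.223 g 59
scene globe [0.4802 0.2945 0.0822] (744, 0.0024) rel tray mm [46.1 39.3]
{'ry': np.float64(0.0099), 'rx': np.float64(0.0015), 'z': np.float64(0.0432), 'rect': (array([429.8, 257.8]), array([285.6, 277.1]), 86.37), 'n': 831}
```

Lifted. The rim fit shows the tray tipping about +0.01 rad towards +x, and the globe is creeping that way. I'm setting up a small filter and planner for the tilt.

```bash
cat > step.py <<'E'
# filter (x,v,bias per tray axis) + PD tilt plan; u = tool tilt making the globe run to + (tray axes)
from h import *
import json,sys
A0=-.060; L=.147; K=np.array([.54,0.]); F=.06; DX=np.array([-.0003,.0014]); TAU=.04
def prop(s,cmds,dts):
    s={k:np.array(v,float) for k,v in s.items()}; tr=[]
    for c,T in zip(cmds,dts):
        n=max(1,int(round(T/.00833)));h=T/n
        for j in range(n):
            s['u']+= (np.array(c)-s['u'])*h/TAU
            a=7*(s['u']+K*s['x']+s['b']); v=s['v']
            st=(abs(v)<.003)&(abs(a)<F+.01)
            v2=v+h*(a-F*np.where(abs(v)>.003,np.sign(v),np.sign(a)*(abs(a)>F)))
            s['v']=np.where(st,0,v2); s['x']=s['x']+h*s['v']
            Ad=np.array([[1,h,0],[0,1,7*h],[0,0,1]])
            for i in range(2):
                A=Ad.copy();A[1,0]=7*K[i]*h
                s['P'][i]=A@s['P'][i]@A.T+np.diag([1e-8,(.03**2)*h*.1,(.002**2)*h])
    return s
def meas(cam='side'):
    o,zt=state();p=o['eef_pos'];ctr=p-zt*.14;h=p[2]-.1595+.029
    c=snap(cam);g=globe(c,ctr[:2],h+.035);G=g[0][:2]+([-.0013,-.0002] if cam=='side' else [.0014,-.0007])
    M=R.from_quat(np.roll(o['eef_rot'],-1)).as_matrix();a=np.arctan2(M[1,1],M[0,1]);d=G-ctr[:2]-DX
    return o,c,g,ctr,np.array([d@[np.cos(a),np.sin(a)],d@[-np.sin(a),np.cos(a)]]),np.array([zt[0]*np.cos(a)+zt[1]*np.sin(a),-zt[0]*np.sin(a)+zt[1]*np.cos(a)])
def run(gain=(2.2,3.0),fc=.007,goal=(0,0),cam='side',plan=True,acc=None):
    s=json.load(open('st.json'));o,c,g,ctr,z,ut=meas(cam)
    dt=o['time_s']-s['t'];cm=s['rows'];rest=dt-len(cm)/12
    if rest>1e-6: cm=cm+[cm[-1] if cm else s['cmd']];
    dts=[1/12]*len(s['rows'])+([rest] if rest>1e-6 else [])
    s2=prop({k:s[k] for k in('x','v','b','u','P')},cm,dts)
    pred=s2['x'].copy()
    for i in range(2):
        P=s2['P'][i];k=P[:,0]/(P[0,0]+.0012**2);e=z[i]-s2['x'][i]
        s2['x'][i]+=k[0]*e;s2['v'][i]+=k[1]*e;s2['b'][i]=np.clip(s2['b'][i]+k[2]*e,-.02,.02);s2['P'][i]=P-np.outer(k,P[0])
    cmd=np.array(cm[-1] if cm else s['cmd'])
    print('meas %s pred %s'%((z*1e3).round(1),(pred*1e3).round(1)),'| x',(s2['x']*1e3).round(1),'v',(s2['v']*1e3).round(1),'b',s2['b'].round(4),'tool u',ut.round(4),'cmd',cmd.round(4),'fit',g[1:])
    s3=prop(s2,[cmd],[.05]);rows=[];q=s3;wr=[]
    for r in range(5):
        e=q['x']-goal;ad=-gain[0]*e-gain[1]*q['v'];al=ad/7
        al+=np.where(abs(q['v'])>.006,fc*np.sign(q['v']),np.where(abs(e)>.009,-fc*np.sign(e)*1.4,0))
        al=np.where((abs(e)<.009)&(abs(q['v'])<.006),0,al)
        u=np.clip(al,-.03,.03)-K*q['x']-q['b']; pu=np.array(rows[-1] if rows else cmd)
        u=np.round(pu+np.clip(u-pu,-.02,.02),4);rows.append(u.tolist());q=prop(q,[u],[1/12])
        d=u-cmd;rxp,ryp=-d[1],d[0];rx=rxp*np.cos(A0)-ryp*np.sin(A0);ry=rxp*np.sin(A0)+ryp*np.cos(A0)
        wr.append([round(L*ry,4),round(-L*rx,4),0,round(rx,4),round(ry,4),0,0])
    print('pred end x',(q['x']*1e3).round(1),'v',(q['v']*1e3).round(1));print(json.dumps(wr))
    out={k:np.array(s3[k]).tolist() for k in('x','v','b','u','P')};out.update(t=float(o['time_s'])+.05,rows=rows,cmd=cmd.tolist());json.dump(out,open('st.json','w'))
    return c,ctr,o,g
if __name__=='__main__': run(cam=sys.argv[1] if len(sys.argv)>1 else 'side')
E
python3 - <<'E'
import json
P=lambda:[[4e-6,0,0],[0,4e-4,0],[0,0,1.6e-5]]
json.dump(dict(x=[.0458,.0391],v=[.015,-.003],b=[.010,-.001],u=[-.0235,0],P=[P(),P()],rows=[],cmd=[-.0231,0],t=3.883),open('st.json','w'))
E
python3 step.py
```

```text
t 3.933 tcp [0.4286 0.2568 0.1791] ry,rx -0.0248 -0.0010 yaw -0.0602 F [ 0.8  0.4 -9.8] M [0.01 0.08 0.05] op 0.224 g 59
meas [47.9 39.6] pred [46.6 39.1] | x [47.6 39.5] v [20.3  1.7] b [ 0.01  -0.001] tool u [-0.0248 -0.0005] cmd [-0.0231  0.    ] fit (1142, 0.0013)
pred end x [48.7 34.7] v [-21.3 -19.5]
[[-0.0031, -0.0028, 0, 0.0188, -0.0212, 0, 0], [-0.0046, -0.0026, 0, 0.0179, -0.0313, 0, 0], [-0.0064, -0.0016, 0, 0.0112, -0.0435, 0, 0], [-0.0057, -0.0013, 0, 0.0091, -0.0387, 0, 0], [-0.0045, -0.0012, 0, 0.008, -0.0309, 0, 0]]
```

Emit:
carry_out(plan=[[[-0.0031,-0.0028,0.002,0.0188,-0.0212,0,0],[-0.0046,-0.0026,0.006,0.0179,-0.0313,0,0],[-0.0064,-0.0016,0.011,0.0112,-0.0435,0,0],[-0.0057,-0.0013,0.015,0.0091,-0.0387,0,0],[-0.0045,-0.0012,0.016,0.008,-0.0309,0,0]]])

```text
time_s: 4.4
eef_pos: [0.4237, 0.2561, 0.1954]
eef_rot: [0.016, 0.727, 0.686, 0.022]
wrist_force: [0.4, -0.0, -9.4]
opening: 0.222
grasp_force: 59.4
```

```bash
python3 step.py
```

```text
t 4.4 tcp [0.4237 0.2561 0.1954] ry,rx -0.0550 0.0068 yaw -0.0596 F [ 0.4 -0.  -9.4] M [-0.04  0.25  0.05] op 0.222 g 59
meas [60.5 36.4] pred [48.7 34.7] | x [60.3 36.4] v [ 12.  -15.6] b [ 0.0115 -0.0007] tool u [-0.0545 -0.0101] cmd [-0.0535 -0.0098] fit (1482, 0.0013)
pred end x [53.5 27.8] v [-32.2 -19.2]
[[-0.0029, 0.0001, 0, -0.0006, -0.02, 0, 0], [-0.0026, 0.0002, 0, -0.0015, -0.0178, 0, 0], [-0.0014, 0.0003, 0, -0.0019, -0.0095, 0, 0], [-0.0007, 0.0003, 0, -0.0024, -0.0046, 0, 0], [-0.0001, 0.0004, 0, -0.0027, -0.0004, 0, 0]]
```

The globe ran further than predicted, to x = 60 mm. I'm tilting harder than the plan.

Emit:
carry_out(plan=[[[-0.0044,0.0001,0,-0.0006,-0.03,0,0],[-0.0051,0.0002,0,-0.0015,-0.035,0,0],[-0.0044,0.0003,0,-0.0019,-0.03,0,0],[-0.0032,0.0003,0,-0.0024,-0.022,0,0],[-0.0022,0.0004,0,-0.0027,-0.015,0,0]]])

```text
time_s: 4.87
eef_pos: [0.4217, 0.256, 0.1942]
eef_rot: [0.022, 0.728, 0.685, 0.026]
wrist_force: [0.2, 0.7, -8.4]
opening: 0.227
grasp_force: 59.4
```

```bash
python3 - <<'E'
import json
s=json.load(open('st.json'));d=[-.03,-.035,-.03,-.022,-.015]
for r,x in zip(s['rows'],d): r[0]=s['cmd'][0]+x
json.dump(s,open('st.json','w'))
E
python3 - <<'E'
import step
c,ctr,o,g=step.run()
print(step.rimfit(c,ctr[:2],o['eef_pos'][2]-.1595+.025,g[0],.02))
E
```

```text
t 4.867 tcp [0.4217 0.256  0.1942] ry,rx -0.0679 0.0039 yaw -0.0602 F [ 0.2  0.7 -8.4] M [-0.07  0.36 -0.04] op 0.227 g 59
meas [51.2 29.7] pred [45.1 27.8] | x [51.1 29.7] v [-59.4 -13.8] b [0.014  0.0002] tool u [-0.0676 -0.008 ] cmd [-0.0685 -0.0071] fit (1361, 0.0013)
pred end x [23.1 23. ] v [-41.3 -15. ]
[[0.0029, -0.0007, 0, 0.0047, 0.0198, 0, 0], [0.0058, -0.0008, 0, 0.0054, 0.0397, 0, 0], [0.0066, -0.0007, 0, 0.005, 0.0447, 0, 0], [0.0067, -0.0006, 0, 0.0043, 0.0453, 0, 0], [0.0067, -0.0006, 0, 0.0039, 0.0454, 0, 0]]
{'ry': np.float64(-0.0112), 'rx': np.float64(0.0048), 'z': np.float64(0.0536), 'rect': (array([431.4, 250.3]), array([300.8, 270.4]), 86.5), 'n': 2358}
```

Emit:
carry_out(plan=[[[0.0026,-0.0007,0,0.0047,0.018,0,0],[0.005,-0.0008,0,0.0054,0.034,0,0],[0.0054,-0.0007,0,0.005,0.037,0,0],[0.0054,-0.0006,0,0.0043,0.037,0,0],[0.0053,-0.0006,0,0.0039,0.036,0,0]]])

```text
time_s: 5.33
eef_pos: [0.4268, 0.2552, 0.194]
eef_rot: [0.008, 0.728, 0.685, 0.015]
wrist_force: [0.2, 0.2, -8.0]
opening: 0.223
grasp_force: 59.2
```

```bash
cat > fix.py <<'E'
import json,sys
# overwrite stored x-tilt (and y) rows with what was really sent, as changes from cmd
s=json.load(open('st.json'));d=json.loads(sys.argv[1])
for r,x in zip(s['rows'],d): r[0]=s['cmd'][0]+x
if len(sys.argv)>2:
    for r,x in zip(s['rows'],json.loads(sys.argv[2])): r[1]=s['cmd'][1]+x
for i in range(2): s['P'][i][2][2]=max(s['P'][i][2][2],9e-6); s['P'][i][1][1]=max(s['P'][i][1][1],1e-4)
json.dump(s,open('st.json','w'))
E
sed -i 's/-.02,.02)/-.03,.03)/' step.py
cat > go.py <<'E'
import step,sys
c,ctr,o,g=step.run(cam=sys.argv[1] if len(sys.argv)>1 else 'side')
r=step.rimfit(c,ctr[:2],o['eef_pos'][2]-.1595+.025,g[0],.02);print('rim tilt ry %.4f rx %.4f'%(r['ry']-.0052,r['rx']-.0037))
E
python3 fix.py "[.018,.034,.037,.037,.036]"; python3 go.py
```

```text
t 5.333 tcp [0.4268 0.2552 0.194 ] ry,rx -0.0327 0.0077 yaw -0.0608 F [ 0.2  0.2 -8. ] M [-0.08  0.27  0.05] op 0.223 g 59
meas [33.9 19.3] pred [23.1 23. ] | x [33.5 19.5] v [ -9.9 -23.9] b [ 0.0171 -0.001 ] tool u [-0.0322 -0.0096] cmd [-0.0229 -0.0083] fit (915, 0.0012)
pred end x [29.7 11.1] v [-16.1 -10.9]
[[-0.0043, 0.0013, 0, -0.0087, -0.0295, 0, 0], [-0.0046, 0.0012, 0, -0.0085, -0.0314, 0, 0], [-0.0038, 0.0011, 0, -0.0073, -0.026, 0, 0], [-0.0034, 0.0009, 0, -0.0062, -0.0235, 0, 0], [-0.0031, 0.0008, 0, -0.0054, -0.0213, 0, 0]]
rim tilt ry 0.0034 rx 0.0017Traceback (most recent call last):
  File "fix.py", line 3, in <module>
    s=json.load(open('st.json'));d=json.loads(sys.argv[1])
                                   ~~~~~~~~~~^^^^^^^^^^^^^
    return _default_decoder.decode(s)
           ~~~~~~~~~~~~~~~~~~~~~~~^^^
    obj, end = self.raw_decode(s, idx=_w(s, 0).end())
               ~~~~~~~~~~~~~~~^^^^^^^^^^^^^^^^^^^^^^^
    raise JSONDecodeError("Expecting value", s, err.value) from None
json.decoder.JSONDecodeError: Expecting value: line 1 column 2 (char 1)
```

Emit:
carry_out(plan=[[[-0.0026,0.0007,0,-0.005,-0.018,0,0],[-0.0025,0.0007,0,-0.005,-0.017,0,0],[-0.0018,0.0007,0,-0.0047,-0.012,0,0],[-0.001,0.0006,0,-0.0044,-0.007,0,0],[-0.0003,0.0006,0,-0.004,-0.002,0,0]]])

```text
time_s: 5.8
eef_pos: [0.4264, 0.256, 0.1943]
eef_rot: [0.011, 0.728, 0.686, 0.014]
wrist_force: [0.5, 0.3, -9.8]
opening: 0.222
grasp_force: 59.3
```

```bash
python3 - <<'E'
import json
s=json.load(open('st.json'));s['cmd']=[-.0325,-.0083];s['v'][0]=-.025;s['b'][0]=.0173
json.dump(s,open('st.json','w'))
E
sed -i 's/json.loads(sys.argv\[1\])/eval(sys.argv[1])/;s/json.loads(sys.argv\[2\])/eval(sys.argv[2])/' fix.py
python3 fix.py "[-.018,-.017,-.012,-.007,-.002]" "[.004]*5"; python3 go.py
```

```text
t 5.8 tcp [0.4264 0.256  0.1943] ry,rx -0.0350 0.0040 yaw -0.0600 F [ 0.5  0.3 -9.8] M [0.   0.17 0.01] op 0.222 g 59
meas [23.9 10.3] pred [21.6  9.9] | x [23.8 10.3] v [-23.7 -14.6] b [ 0.0179 -0.0009] tool u [-0.0347 -0.0061] cmd [-0.0345 -0.0043] fit (699, 0.0011)
pred end x [15.3  6.3] v [-13.8   0. ]
[[-0.0, 0.0001, 0, -0.001, -0.0001, 0, 0], [0.0001, 0.0, 0, -0.0003, 0.0004, 0, 0], [0.0001, -0.0001, 0, 0.0005, 0.001, 0, 0], [0.0002, -0.0002, 0, 0.0011, 0.0015, 0, 0], [0.0003, 0.0007, 0, -0.0051, 0.0023, 0, 0]]
rim tilt ry 0.0007 rx -0.0027
```

Emit:
carry_out(plan=[[[-0.0003,0.0001,0,-0.001,-0.002,0,0],[-0.0003,0.0001,0,-0.001,-0.002,0,0],[-0.0001,0.0001,0,-0.001,-0.001,0,0],[0,0.0003,0,-0.002,0,0,0],[0.0003,0.0006,0,-0.004,0.002,0,0]]])

```text
time_s: 6.27
eef_pos: [0.4265, 0.2565, 0.1941]
eef_rot: [0.011, 0.728, 0.685, 0.012]
wrist_force: [-0.4, 0.3, -10.5]
opening: 0.226
grasp_force: 59.3
```

```bash
python3 fix.py "[-.002,-.002,-.001,0,.002]" "[.001,.001,.001,.002,.004]"; python3 go.py
```

```text
t 6.267 tcp [0.4265 0.2565 0.1941] ry,rx -0.0328 -0.0003 yaw -0.0602 F [ -0.4   0.3 -10.5] M [-0.    0.15  0.05] op 0.226 g 59
meas [14.   3.8] pred [14.2  6.8] | x [14.   3.9] v [-19.6  -7.5] b [ 0.0178 -0.0019] tool u [-0.0328 -0.0017] cmd [-0.0325 -0.0003] fit (920, 0.0013)
pred end x [7.5 3.4] v [-8.  0.]
[[0.0007, 0.0003, 0, -0.0019, 0.0049, 0, 0], [0.0008, 0.0003, 0, -0.0019, 0.0053, 0, 0], [0.0008, 0.0003, 0, -0.0019, 0.0052, 0, 0], [0.0008, 0.0003, 0, -0.0019, 0.0051, 0, 0], [0.0007, 0.0003, 0, -0.0019, 0.0049, 0, 0]]
rim tilt ry -0.0047 rx -0.0072
```

Emit:
carry_out(plan=[[[0.0006,0.0003,0,-0.002,0.004,0,0],[0.0009,0.0003,0,-0.002,0.006,0,0],[0.0012,0.0003,0,-0.002,0.008,0,0],[0.0015,0.0003,0,-0.002,0.01,0,0],[0.0018,0.0003,0,-0.002,0.012,0,0]]])

```text
time_s: 6.73
eef_pos: [0.4284, 0.2568, 0.1941]
eef_rot: [0.008, 0.728, 0.686, 0.007]
wrist_force: [-0.8, 0.8, -9.5]
opening: 0.222
grasp_force: 59.2
```

```bash
python3 fix.py "[.004,.006,.008,.01,.012]" "[.002]*5"; python3 go.py
```

```text
t 6.733 tcp [0.4284 0.2568 0.1941] ry,rx -0.0207 -0.0022 yaw -0.0600 F [-0.8  0.8 -9.5] M [-0.03  0.03 -0.03] op 0.222 g 59
meas [3.3 1.7] pred [8.3 3.4] | x [3.5 1.8] v [-14.5  -4.2] b [ 0.0165 -0.0024] tool u [-0.0208  0.0009] cmd [-0.0205  0.0017] fit (1172, 0.0013)
pred end x [0.8 1.7] v [0. 0.]
[[-0.0, 0.0001, 0, -0.0007, -0.0001, 0, 0], [-0.0001, 0.0001, 0, -0.0007, -0.0008, 0, 0], [-0.0002, 0.0001, 0, -0.0008, -0.0015, 0, 0], [0.0005, 0.0001, 0, -0.0005, 0.0035, 0, 0], [0.0005, 0.0001, 0, -0.0005, 0.0035, 0, 0]]
rim tilt ry -0.0015 rx -0.0085
```

Emit:
carry_out(plan=[[[0.0009,0.0001,0,-0.0007,0.006,0,0],[0.001,0.0001,0,-0.0007,0.007,0,0],[0.0009,0.0001,0,-0.0007,0.006,0,0],[0.0007,0.0001,0,-0.0006,0.005,0,0],[0.0006,0.0001,0,-0.0005,0.004,0,0]]])

```text
time_s: 7.2
eef_pos: [0.4289, 0.2569, 0.1941]
eef_rot: [0.007, 0.728, 0.686, 0.005]
wrist_force: [0.6, -0.3, -9.0]
opening: 0.222
grasp_force: 59.2
```

```bash
python3 fix.py "[.006,.007,.006,.005,.004]" "[.0007]*5"; python3 go.py
```

```text
t 7.2 tcp [0.4289 0.2569 0.1941] ry,rx -0.0169 -0.0027 yaw -0.0600 F [ 0.6 -0.3 -9. ] M [0.04 0.06 0.04] op 0.222 g 59
meas [-0.1  2.4] pred [1.8 1.7] | x [-0.   2.3] v [-5.5  1.7] b [ 0.016  -0.0022] tool u [-0.0171  0.0017] cmd [-0.0165  0.0024] fit (1273, 0.0012)
pred end x [-0.2  2.3] v [0. 0.]
[[0.0001, -0.0, 0, 0.0002, 0.0006, 0, 0], [0.0001, -0.0, 0, 0.0002, 0.0006, 0, 0], [0.0001, -0.0, 0, 0.0002, 0.0006, 0, 0], [0.0001, -0.0, 0, 0.0002, 0.0006, 0, 0], [0.0001, -0.0, 0, 0.0002, 0.0006, 0, 0]]
rim tilt ry 0.0018 rx -0.0073
```

The globe is at rest on the patch's centre. Next I'm raising the tray 50 mm and generating a smooth carry.

Emit:
carry_out(plan=[[[0,0,0.004,0,0.0005,0,0],[0,0,0.011,0,0.0005,0,0],[0,0,0.019,0,0.0005,0,0],[0,0,0.027,0,0.0005,0,0],[0,0,0.034,0,0.0005,0,0]]])

```text
time_s: 7.67
eef_pos: [0.4294, 0.2571, 0.2297]
eef_rot: [0.007, 0.728, 0.686, 0.006]
wrist_force: [0.4, -0.3, -9.1]
opening: 0.223
grasp_force: 59.3
```

Emit:
carry_out(plan=[[[0,0,0.007,0,0,0,0],[0,0,0.013,0,0,0,0],[0,0,0.017,0,0,0,0],[0,0,0.019,0,0,0,0],[0,0,0.019,0,0,0,0]]])

```text
time_s: 8.08
eef_pos: [0.4291, 0.257, 0.2476]
eef_rot: [0.007, 0.728, 0.686, 0.005]
wrist_force: [0.2, 0.2, -8.5]
opening: 0.225
grasp_force: 59.3
```

```bash
python3 - <<'E'
import json
s=json.load(open('st.json'));s['rows']=[[-.016,.0024]]*10;json.dump(s,open('st.json','w'))
E
python3 go.py; python3 go.py scene
cat > leg.py <<'E'
import numpy as np,sys,json
dx,dy,dyaw=map(float,sys.argv[1:4]);N=int(sys.argv[4]);t=np.arange(N+1)/N;s=10*t**3-15*t**4+6*t**5
a=(60*t-180*t**2+120*t**3)/(N/12)**2; rx=-.102*a*dy; ry=.102*a*dx
p=np.c_[dx*s+.147*ry,dy*s-.147*rx,0*s,rx,ry,dyaw*s]
for k in range(0,N,5):
    q=p[k+1:k+6]-p[k]; print(json.dumps([[[*(float(round(v,4)) for v in r),0] for r in q]]))
E
python3 leg.py 0.017 -0.26 0.008 45
```

```text
t 8.083 tcp [0.4291 0.257  0.2476] ry,rx -0.0172 -0.0025 yaw -0.0600 F [ 0.2  0.2 -8.5] M [-0.08 -0.03  0.04] op 0.225 g 59
meas [-1.5  2.6] pred [-0.2  2.3] | x [-1.5  2.6] v [-3.   0.4] b [ 0.0158 -0.0021] tool u [-0.0173  0.0014] cmd [-0.016   0.0024] fit (1428, 0.0013)
pred end x [-1.5  2.6] v [0. 0.]
[[0.0001, -0.0001, 0, 0.0004, 0.001, 0, 0], [0.0001, -0.0001, 0, 0.0004, 0.001, 0, 0], [0.0001, -0.0001, 0, 0.0004, 0.001, 0, 0], [0.0001, -0.0001, 0, 0.0004, 0.001, 0, 0], [0.0001, -0.0001, 0, 0.0004, 0.001, 0, 0]]
rim tilt ry -0.0026 rx -0.0028
t 8.133 tcp [0.4289 0.2569 0.2471] ry,rx -0.0165 -0.0027 yaw -0.0600 F [-0.2  0.  -8.7] M [ 0.03  0.08 -0.03] op 0.222 g 59
meas [-2.4  2.5] pred [-1.5  2.6] | x [-2.4  2.5] v [-2.5 -0.1] b [ 0.0156 -0.0021] tool u [-0.0166  0.0017] cmd [-0.015   0.0021] fit (875, 0.0022)
pred end x [-2.4  2.5] v [0. 0.]
[[0.0001, -0.0, 0, 0.0, 0.0007, 0, 0], [0.0001, -0.0, 0, 0.0, 0.0007, 0, 0], [0.0001, -0.0, 0, 0.0, 0.0007, 0, 0], [0.0001, -0.0, 0, 0.0, 0.0007, 0, 0], [0.0001, -0.0, 0, 0.0, 0.0007, 0, 0]]
rim tilt ry -0.0020 rx -0.0014
[[[0.0, -0.0004, 0
[... 1610 characters left out ...]
0157, 0.0, -0.0014, -0.0001, 0.0005, 0], [0.0015, -0.0226, 0.0, -0.0019, -0.0001, 0.0007, 0], [0.0019, -0.0288, 0.0, -0.0023, -0.0002, 0.0009, 0], [0.0022, -0.0343, 0.0, -0.0025, -0.0002, 0.0011, 0]]]
[[[0.0003, -0.0048, 0.0, 0.0, 0.0, 0.0001, 0], [0.0006, -0.0089, 0.0, 0.0002, 0.0, 0.0003, 0], [0.0008, -0.0123, 0.0, 0.0006, 0.0, 0.0004, 0], [0.001, -0.0151, 0.0, 0.0013, 0.0001, 0.0005, 0], [0.0011, -0.0172, 0.0, 0.0022, 0.0001, 0.0005, 0]]]
[[[0.0001, -0.0016, 0.0, 0.0012, 0.0001, 0.0, 0], [0.0002, -0.0027, 0.0, 0.0026, 0.0002, 0.0001, 0], [0.0002, -0.0034, 0.0, 0.0043, 0.0003, 0.0001, 0], [0.0003, -0.0039, 0.0, 0.0063, 0.0004, 0.0001, 0], [0.0003, -0.0043, 0.0, 0.0087, 0.0006, 0.0001, 0]]]
```

Emit:
carry_out(plan=[[[0.0,-0.0004,0,0.0023,0,0,0],[0.0001,-0.0009,0,0.0044,0,0,0],[0.0001,-0.0016,0,0.0061,0,0,0],[0.0002,-0.0027,0,0.0075,0,0,0],[0.0003,-0.0043,0,0.0087,0,0,0]]])

```text
time_s: 8.6
eef_pos: [0.4292, 0.2525, 0.247]
eef_rot: [0.003, 0.728, 0.686, 0.008]
wrist_force: [0.5, 0.5, -8.8]
opening: 0.221
grasp_force: 59.2
```

Emit:
carry_out(plan=[[[0.0001,-0.0021,0,0.0009,0,0.0001,0],[0.0003,-0.0049,0,0.0015,0,0.0001,0],[0.0005,-0.0083,0,0.002,0,0.0002,0],[0.0008,-0.0124,0,0.0022,0,0.0004,0],[0.0011,-0.0172,0,0.0022,0,0.0005,0]]])

```text
time_s: 9.02
eef_pos: [0.4303, 0.235, 0.2471]
eef_rot: [0.003, 0.728, 0.686, 0.009]
wrist_force: [0.1, -0.0, -8.6]
opening: 0.219
grasp_force: 59.2
```

Emit:
carry_out(plan=[[[0.0004,-0.0055,0,-0.0002,0,0.0002,0],[0.0008,-0.0117,0,-0.0005,0,0.0004,0],[0.0012,-0.0186,0,-0.0011,0,0.0006,0],[0.0017,-0.0262,0,-0.0017,0,0.0008,0],[0.0022,-0.0343,0,-0.0025,0,0.0011,0]]])

```text
time_s: 9.43
eef_pos: [0.4325, 0.2003, 0.2471]
eef_rot: [0.004, 0.727, 0.686, 0.008]
wrist_force: [0.0, -1.0, -8.2]
opening: 0.222
grasp_force: 59.2
```

Emit:
carry_out(plan=[[[0.0006,-0.0087,0,-0.0009,0,0.0003,0],[0.0012,-0.0179,0,-0.0019,0,0.0006,0],[0.0018,-0.0275,0,-0.003,0,0.0009,0],[0.0025,-0.0375,0,-0.0041,0,0.0012,0],[0.0031,-0.0478,0,-0.0053,0,0.0015,0]]])

```text
time_s: 9.85
eef_pos: [0.4357, 0.1523, 0.2471]
eef_rot: [0.006, 0.727, 0.687, 0.006]
wrist_force: [0.3, -0.2, -9.5]
opening: 0.22
grasp_force: 59.2
```

Emit:
carry_out(plan=[[[0.0007,-0.0105,0,-0.0012,0,0.0003,0],[0.0014,-0.0211,0,-0.0025,0,0.0007,0],[0.0021,-0.0317,0,-0.0037,0,0.001,0],[0.0028,-0.0423,0,-0.005,0,0.0013,0],[0.0035,-0.0528,0,-0.0062,0,0.0017,0]]])

```text
time_s: 10.27
eef_pos: [0.4392, 0.0994, 0.2471]
eef_rot: [0.008, 0.726, 0.687, 0.004]
wrist_force: [-0.4, -0.1, -9.3]
opening: 0.221
grasp_force: 59.2
```

Emit:
carry_out(plan=[[[0.0007,-0.0103,0,-0.0012,0,0.0003,0],[0.0013,-0.0203,0,-0.0023,0,0.0006,0],[0.002,-0.0299,0,-0.0034,0,0.0009,0],[0.0026,-0.0391,0,-0.0044,0,0.0012,0],[0.0031,-0.0478,0,-0.0053,0,0.0015,0]]])

```text
time_s: 10.68
eef_pos: [0.4423, 0.0517, 0.2471]
eef_rot: [0.01, 0.726, 0.688, 0.002]
wrist_force: [0.1, -0.3, -9.4]
opening: 0.224
grasp_force: 59.2
```

Emit:
carry_out(plan=[[[0.0005,-0.0082,0,-0.0008,0,0.0003,0],[0.001,-0.0157,0,-0.0014,0,0.0005,0],[0.0015,-0.0226,0,-0.0019,0,0.0007,0],[0.0019,-0.0288,0,-0.0023,0,0.0009,0],[0.0022,-0.0343,0,-0.0025,0,0.0011,0]]])

```text
time_s: 11.1
eef_pos: [0.4445, 0.0178, 0.2471]
eef_rot: [0.011, 0.725, 0.688, 0.001]
wrist_force: [0.2, -0.1, -8.4]
opening: 0.222
grasp_force: 59.2
```

Emit:
carry_out(plan=[[[0.0003,-0.0048,0,0.0,0,0.0001,0],[0.0006,-0.0089,0,0.0002,0,0.0003,0],[0.0008,-0.0123,0,0.0006,0,0.0004,0],[0.001,-0.0151,0,0.0013,0,0.0005,0],[0.0011,-0.0172,0,0.0022,0,0.0005,0]]])

```text
time_s: 11.52
eef_pos: [0.4455, 0.001, 0.2471]
eef_rot: [0.01, 0.725, 0.688, 0.002]
wrist_force: [-0.1, 0.2, -8.3]
opening: 0.227
grasp_force: 59.2
```

Emit:
carry_out(plan=[[[0.0001,-0.0016,0,0.0012,0,0,0],[0.0002,-0.0027,0,0.0026,0,0.0001,0],[0.0002,-0.0034,0,0.0043,0,0.0001,0],[0.0003,-0.0039,0,0.0063,0,0.0001,0],[0.0003,-0.0043,0,0.0087,0,0.0001,0]]])

```text
time_s: 11.93
eef_pos: [0.4458, -0.003, 0.2471]
eef_rot: [0.007, 0.725, 0.689, 0.005]
wrist_force: [-0.4, 0.6, -7.9]
opening: 0.224
grasp_force: 59.2
```

```bash
cat > chk.py <<'E'
from h import *
import step
for n in('side','scene'):
    o,c,g,ctr,z,ut=step.meas(n)
    r=rimfit(c,ctr[:2],o['eef_pos'][2]-.1595+.025,g[0],.02);print(n,'globe rel',(z*1e3).round(1),'tool u',ut.round(4),'fit',g[1:],'rim',r)
    P=cloud(c);z=P[...,2];ri=(abs(z-.05)<.009)&(P[...,0]>.2)&(P[...,0]<.85)&(P[...,1]<-.05)&(P[...,1]>-.5)
    nn,l,st,ce=cv2.connectedComponentsWithStats(cv2.morphologyEx(ri.astype(np.uint8),cv2.MORPH_OPEN,np.ones((3,3))));k=1+np.argmax(st[1:,4])
    v,u=np.where(l==k);print('riser',rect(plane(c,np.c_[u,v],.05)[:,:2]),st[k,4])
    cv2.imwrite('pics/chk_%s_%.2f.png'%(n,o['time_s']),c['pixels'][...,::-1])
E
python3 chk.py
```

```text
t 11.933 tcp [ 0.4458 -0.003   0.2471] ry,rx -0.0165 -0.0023 yaw -0.0519 F [-0.4  0.6 -7.9] M [ 0.03  0.01 -0.01] op 0.224 g 59
side globe rel [-2.6  3.1] tool u [-0.0166  0.0015] fit (970, 0.0016) rim {'ry': np.float64(0.0006), 'rx': np.float64(-0.0052), 'z': np.float64(0.1072), 'rect': (array([448.3, -10. ]), array([314.5, 269.7]), 87.17), 'n': 1542}
riser (array([ 391.6, -326.7]), array([183.9, 160.5]), 87.47) 1449
t 11.983 tcp [ 0.4458 -0.0031  0.2471] ry,rx -0.0164 -0.0022 yaw -0.0519 F [-0.8 -0.  -9. ] M [-0.03  0.06  0.03] op 0.223 g 59
scene globe rel [-4.6  3.7] tool u [-0.0165  0.0014] fit (725, 0.0026) rim {'ry': np.float64(-0.0067), 'rx': np.float64(0.0034), 'z': np.float64(0.1076), 'rect': (array([445.1,  -6.6]), array([299.6, 278.4]), 87.15), 'n': 1170}
riser (array([ 466.6, -259.2]), array([324.7, 302.4]), 86.91) 3019
```

The globe stays at about (-3, 3) mm. I'm flying the second leg with the same profile.

Emit:
carry_out(plan=[[[0.0,-0.0004,0,0.0023,0,0,0],[0.0001,-0.0009,0,0.0044,0,0,0],[0.0001,-0.0016,0,0.0061,0,0,0],[0.0002,-0.0027,0,0.0075,0,0,0],[0.0003,-0.0043,0,0.0087,0,0,0]]])

```text
time_s: 12.45
eef_pos: [0.4461, -0.0074, 0.2471]
eef_rot: [0.003, 0.725, 0.688, 0.008]
wrist_force: [0.0, -0.1, -8.3]
opening: 0.225
grasp_force: 59.2
```

Emit:
carry_out(plan=[[[0.0001,-0.0021,0,0.0009,0,0.0001,0],[0.0003,-0.0049,0,0.0015,0,0.0001,0],[0.0005,-0.0083,0,0.002,0,0.0002,0],[0.0008,-0.0124,0,0.0022,0,0.0004,0],[0.0011,-0.0172,0,0.0022,0,0.0005,0]]])

```text
time_s: 12.87
eef_pos: [0.4472, -0.025, 0.2471]
eef_rot: [0.003, 0.725, 0.689, 0.009]
wrist_force: [-0.3, 0.3, -8.1]
opening: 0.223
grasp_force: 59.2
```

Emit:
carry_out(plan=[[[0.0004,-0.0055,0,-0.0002,0,0.0002,0],[0.0008,-0.0117,0,-0.0005,0,0.0004,0],[0.0012,-0.0186,0,-0.0011,0,0.0006,0],[0.0017,-0.0262,0,-0.0017,0,0.0008,0],[0.0022,-0.0343,0,-0.0025,0,0.0011,0]]])

```text
time_s: 13.28
eef_pos: [0.4494, -0.0597, 0.2471]
eef_rot: [0.004, 0.725, 0.689, 0.008]
wrist_force: [-0.4, 0.4, -9.7]
opening: 0.224
grasp_force: 59.2
```

Emit:
carry_out(plan=[[[0.0006,-0.0087,0,-0.0009,0,0.0003,0],[0.0012,-0.0179,0,-0.0019,0,0.0006,0],[0.0018,-0.0275,0,-0.003,0,0.0009,0],[0.0025,-0.0375,0,-0.0041,0,0.0012,0],[0.0031,-0.0478,0,-0.0053,0,0.0015,0]]])

```text
time_s: 13.7
eef_pos: [0.4525, -0.1078, 0.2471]
eef_rot: [0.005, 0.724, 0.69, 0.006]
wrist_force: [-0.3, 0.2, -8.6]
opening: 0.224
grasp_force: 59.2
```

Emit:
carry_out(plan=[[[0.0007,-0.0105,0,-0.0012,0,0.0003,0],[0.0014,-0.0211,0,-0.0025,0,0.0007,0],[0.0021,-0.0317,0,-0.0037,0,0.001,0],[0.0028,-0.0423,0,-0.005,0,0.0013,0],[0.0035,-0.0528,0,-0.0062,0,0.0017,0]]])

```text
time_s: 14.12
eef_pos: [0.4561, -0.1606, 0.2471]
eef_rot: [0.008, 0.724, 0.69, 0.004]
wrist_force: [-0.4, 0.5, -9.1]
opening: 0.223
grasp_force: 59.2
```

Emit:
carry_out(plan=[[[0.0007,-0.0103,0,-0.0012,0,0.0003,0],[0.0013,-0.0203,0,-0.0023,0,0.0006,0],[0.002,-0.0299,0,-0.0034,0,0.0009,0],[0.0026,-0.0391,0,-0.0044,0,0.0012,0],[0.0031,-0.0478,0,-0.0053,0,0.0015,0]]])

```text
time_s: 14.53
eef_pos: [0.4592, -0.2083, 0.2471]
eef_rot: [0.01, 0.723, 0.691, 0.002]
wrist_force: [0.4, -0.3, -8.8]
opening: 0.223
grasp_force: 59.2
```

Emit:
carry_out(plan=[[[0.0005,-0.0082,0,-0.0008,0,0.0003,0],[0.001,-0.0157,0,-0.0014,0,0.0005,0],[0.0015,-0.0226,0,-0.0019,0,0.0007,0],[0.0019,-0.0288,0,-0.0023,0,0.0009,0],[0.0022,-0.0343,0,-0.0025,0,0.0011,0]]])

```text
time_s: 14.95
eef_pos: [0.4614, -0.2422, 0.2471]
eef_rot: [0.011, 0.723, 0.691, 0.001]
wrist_force: [-0.9, -0.8, -8.2]
opening: 0.222
grasp_force: 59.2
```

Emit:
carry_out(plan=[[[0.0003,-0.0048,0,0.0,0,0.0001,0],[0.0006,-0.0089,0,0.0002,0,0.0003,0],[0.0008,-0.0123,0,0.0006,0,0.0004,0],[0.001,-0.0151,0,0.0013,0,0.0005,0],[0.0011,-0.0172,0,0.0022,0,0.0005,0]]])

```text
time_s: 15.37
eef_pos: [0.4624, -0.259, 0.2471]
eef_rot: [0.01, 0.722, 0.691, 0.002]
wrist_force: [0.1, 0.7, -9.2]
opening: 0.22
grasp_force: 59.2
```

Emit:
carry_out(plan=[[[0.0001,-0.0016,0,0.0012,0,0,0],[0.0002,-0.0027,0,0.0026,0,0,0],[0.0002,-0.0034,0,0.0043,0,0,0],[0.0003,-0.0039,0,0.0063,0,0,0],[0.0003,-0.0043,0,0.0087,0,0,0]]])

```text
time_s: 15.78
eef_pos: [0.4627, -0.263, 0.2471]
eef_rot: [0.006, 0.722, 0.691, 0.005]
wrist_force: [0.0, 0.7, -9.3]
opening: 0.223
grasp_force: 59.2
```

```bash
python3 chk.py; python3 -c "
import cv2,glob,numpy as np
f=sorted(glob.glob('pics/chk_*'),key=lambda s:float(s.split('_')[2][:-4]))[-2:]
cv2.imwrite('pics/c2.png',np.hstack([cv2.resize(cv2.imread(f[0])[60:300,180:460],(400,343)),cv2.resize(cv2.imread(f[1])[40:280,100:380],(400,343))]))"
```

```text
t 15.783 tcp [ 0.4627 -0.263   0.2471] ry,rx -0.0164 -0.0022 yaw -0.0440 F [ 0.   0.7 -9.3] M [-0.01 -0.02  0.05] op 0.223 g 59
side globe rel [-3.9  4.2] tool u [-0.0165  0.0015] fit (722, 0.0181) rim {'ry': np.float64(-0.0039), 'rx': np.float64(0.0029), 'z': np.float64(0.1072), 'rect': (array([ 465.3, -258.2]), array([301.5, 270. ]), 87.48), 'n': 993}
riser (array([ 464. , -257.5]), array([328.7, 299.1]), 87.33) 2276
t 15.833 tcp [ 0.4627 -0.2631  0.2471] ry,rx -0.0164 -0.0021 yaw -0.0440 F [-0.4 -0.4 -9. ] M [ 0.02 -0.12  0.  ] op 0.221 g 59
scene globe rel [-5.3  4.2] tool u [-0.0164  0.0014] fit (599, 0.0031) rim {'ry': np.float64(-0.0037), 'rx': np.float64(0.0052), 'z': np.float64(0.1067), 'rect': (array([ 463.1, -261.7]), array([293.8, 279.1]), 88.03), 'n': 963}
riser (array([ 466.1, -258.5]), array([324.6, 305.1]), 87.65) 1685
```

View pics/c2.png

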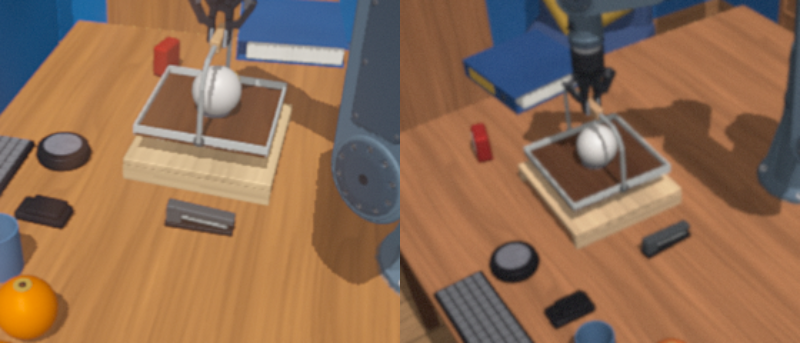

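The tray hovers over the riser with the globe mid-tray: at (217,92) in the left half and (597,145) in the right. I'm nudging about (0.7, 2.5) mm to centre it, then holding for more than 2 s.

Emit:
carry_out(plan=[[[0.0001,0.0002,0,0,0,0,0],[0.0003,0.0008,0,0,0,0,0],[0.0005,0.0016,0,0,0,0,0],[0.0006,0.0022,0,0,0,-0.001,0],[0.0007,0.0025,0,0,0,-0.001,0]]])

```text
time_s: 16.3
eef_pos: [0.4635, -0.2604, 0.2471]
eef_rot: [0.007, 0.723, 0.691, 0.005]
wrist_force: [0.2, -1.0, -9.4]
opening: 0.226
grasp_force: 59.2
```

Emit:
carry_out(plan=[[[0,0,0,0,0,0,0],[0,0,0,0,0,0,0],[0,0,0,0,0,0,0],[0,0,0,0,0,0,0],[0,0,0,0,0,0,0]]])

```text
time_s: 16.72
eef_pos: [0.4634, -0.2606, 0.2471]
eef_rot: [0.007, 0.723, 0.691, 0.005]
wrist_force: [0.6, 0.6, -8.6]
opening: 0.226
grasp_force: 59.2
```

Emit:
carry_out(plan=[[[0,0,0,0,0,0,0],[0,0,0,0,0,0,0],[0,0,0,0,0,0,0],[0,0,0,0,0,0,0],[0,0,0,0,0,0,0]]])

```text
time_s: 17.13
eef_pos: [0.4634, -0.2606, 0.2471]
eef_rot: [0.007, 0.723, 0.691, 0.005]
wrist_force: [-0.1, 0.3, -9.0]
opening: 0.224
grasp_force: 59.2
```

Emit:
carry_out(plan=[[[0,0,0,0,0,0,0],[0,0,0,0,0,0,0],[0,0,0,0,0,0,0],[0,0,0,0,0,0,0],[0,0,0,0,0,0,0]]])

```text
time_s: 17.55
eef_pos: [0.4634, -0.2606, 0.2471]
eef_rot: [0.007, 0.723, 0.691, 0.005]
wrist_force: [0.2, -0.5, -8.7]
opening: 0.223
grasp_force: 59.2
```

Emit:
carry_out(plan=[[[0,0,0,0,0,0,0],[0,0,0,0,0,0,0],[0,0,0,0,0,0,0],[0,0,0,0,0,0,0],[0,0,0,0,0,0,0]]])

```text
time_s: 17.97
eef_pos: [0.4634, -0.2606, 0.2471]
eef_rot: [0.007, 0.723, 0.691, 0.005]
wrist_force: [-0.5, -1.0, -8.9]
opening: 0.222
grasp_force: 59.2
```

Emit:
carry_out(plan=[[[0,0,0,0,0,0,0],[0,0,0,0,0,0,0],[0,0,0,0,0,0,0],[0,0,0,0,0,0,0],[0,0,0,0,0,0,0]]])

```text
time_s: 18.38
eef_pos: [0.4634, -0.2606, 0.2471]
eef_rot: [0.007, 0.723, 0.691, 0.005]
wrist_force: [0.4, 0.7, -8.3]
opening: 0.222
grasp_force: 59.2
```

```bash
cat > lines.py <<'E'
from h import *
import step
def side_lines(Q,ctr,a,half,tol=.012,excl=.03):
    """tray/riser outer edges in local axes: per-side robust line -> centre offset, yaw"""
    c,s=np.cos(a),np.sin(a);d=Q[:,:2]-ctr;X=d[:,0]*c+d[:,1]*s;Y=-d[:,0]*s+d[:,1]*c;out={}
    for nm,A,B,h in(('x',X,Y,half[0]),('y',Y,X,half[1])):
        for sg in(1,-1):
            m=(abs(A*sg-h)<tol)&(abs(B)<h-.02)&(abs(B)>excl)
            if m.sum()>25:
                p=np.polyfit(B[m],A[m],1);r=A[m]-np.polyval(p,B[m]);k=abs(r)<.004;p=np.polyfit(B[m][k],A[m][k],1)
                out[nm+('+' if sg>0 else '-')]=(round(p[1]*1e3,1),round(p[0],4),int(k.sum()))
    return out
if __name__=='__main__':
  for n in('side','scene'):
    o,c,g,ctr,z,ut=step.meas(n);h=o['eef_pos'][2]-.1595+.025
    P=cloud(c);hsv=cv2.cvtColor(c['pixels'],cv2.COLOR_RGB2HSV)
    m=(hsv[...,1]<70)&(hsv[...,2]>90)&(abs(P[...,2]-h)<.014)&(np.hypot(P[...,0]-g[0][0],P[...,1]-g[0][1])>.07)
    v,u=np.where(m);M=R.from_quat(np.roll(o['eef_rot'],-1)).as_matrix();a=np.arctan2(M[1,1],M[0,1])
    zr=float(np.median(P[m][:,2]))
    print(n,'globe',g[0],(z*1e3).round(1),'rim z',round(zr,4),'ctr',ctr.round(4),'rim lines (want +-132)',side_lines(plane(c,np.c_[u,v],zr+.002),ctr[:2],a,(.132,.132)))
E
python3 lines.py
```

```text
t 18.383 tcp [ 0.4634 -0.2606  0.2471] ry,rx -0.0164 -0.0025 yaw -0.0451 F [ 0.4  0.7 -8.3] M [ 0.01 -0.02  0.02] op 0.222 g 59
side globe [ 0.4623 -0.2546  0.15  ] [-4.6  4.5] rim z 0.1098 ctr [ 0.4657 -0.2609  0.1071] rim lines (want +-132) {'x+': (np.float64(131.3), np.float64(-0.0023), 71), 'x-': (np.float64(-130.8), np.float64(-0.0061), 67), 'y+': (np.float64(132.8), np.float64(-0.0048), 95), 'y-': (np.float64(-131.5), np.float64(-0.0059), 48)}
t 18.433 tcp [ 0.4634 -0.2606  0.2471] ry,rx -0.0164 -0.0024 yaw -0.0452 F [-0.3 -0.7 -8.5] M [-0.02  0.03  0.03] op 0.226 g 59
scene globe [ 0.4582 -0.2538  0.1498] [-6.   4.8] rim z 0.1082 ctr [ 0.4657 -0.2609  0.1071] rim lines (want +-132) {'x+': (np.float64(129.4), np.float64(-0.0073), 70), 'x-': (np.float64(-131.7), np.float64(-0.0048), 58), 'y+': (np.float64(132.3), np.float64(0.0004), 75), 'y-': (np.float64(-130.6), np.float64(-0.0099), 51)}
```

The two-second hold is done with the globe at (-5, 5) mm. Before lowering, I'm refining the riser's edges from the earlier unobstructed pictures, where the top face can be told from the front faces by shade.

```bash
python3 - <<'E'
from h import *
from lines import side_lines
for n,f in(('scene','scene1.png'),('scene','chk_scene_11.98.png'),('side','d0.png'),('side','chk_side_15.78.png')):
    c=snap(n) if f in('scene1.png','d0.png') else c
    im=cv2.imread('pics/'+f);g=cv2.cvtColor(im,cv2.COLOR_BGR2HSV).astype(int)
    # candidate pixels: project world riser footprint, look at z=.05
    h,w=im.shape[:2];U,V=np.meshgrid(np.arange(w),np.arange(h));q=plane(c,np.c_[U.ravel(),V.ravel()],.05).reshape(h,w,3)
    a=-.0455;ca,sa=np.cos(a),np.sin(a);d=q[...,:2]-[.4645,-.2605];X=d[...,0]*ca+d[...,1]*sa;Y=-d[...,0]*sa+d[...,1]*ca
    gray=cv2.GaussianBlur(cv2.cvtColor(im,cv2.COLOR_BGR2GRAY),(3,3),0).astype(float)
    sat=g[...,1].astype(float)
    from scipy.interpolate import griddata
    for nm,A,B,hf,oth in(('x',X,Y,.15,.16),('y',Y,X,.16,.15)):
        for sg in(1,-1):
            res=[]
            for b in np.arange(-oth+.02,oth-.019,.01):
                m=(abs(B-b)<.006)&(abs(A*sg-hf)<.022)
                if m.sum()<12: continue
                t=(A*sg)[m];bins=np.arange(hf-.02,hf+.0201,.002)
                for ch,lab in((im[...,0].astype(float),'B'),):
                    y=np.interp(bins,t[np.argsort(t)],cv2.blur(ch[m][np.argsort(t)].reshape(-1,1),(1,5)).ravel())
                    gr=np.gradient(y);k=np.argmax(abs(gr));res.append((bins[k],gr[k]))
            if res:
                r=np.array(res);print(f,nm,'+' if sg>0 else '-','edge %.1f mm (iqr %.1f-%.1f) grad %.0f'%(sg*1e3*np.median(r[:,0]),*(1e3*np.percentile(r[:,0],[25,75])),np.median(r[:,1])),len(r))
E
```

```text
scene1.png x + edge 150.0 mm (iqr 148.0-150.0) grad -16 29
scene1.png x - edge -150.0 mm (iqr 150.0-152.0) grad -10 29
scene1.png y + edge 160.0 mm (iqr 158.0-168.0) grad -5 27
scene1.png y - edge -162.0 mm (iqr 162.0-164.0) grad -8 27
chk_scene_11.98.png x + edge 150.0 mm (iqr 148.0-150.0) grad -16 29
chk_scene_11.98.png x - edge -152.0 mm (iqr 150.0-156.0) grad -10 29
chk_scene_11.98.png y + edge 160.0 mm (iqr 148.0-170.0) grad 1 27
chk_scene_11.98.png y - edge -162.0 mm (iqr 162.0-164.0) grad -8 27
d0.png x + edge 148.0 mm (iqr 148.0-150.0) grad -11 29
d0.png x - edge -150.0 mm (iqr 150.0-152.0) grad -14 29
d0.png y + edge 158.0 mm (iqr 158.0-160.0) grad -6 27
d0.png y - edge -164.0 mm (iqr 162.0-164.0) grad -14 27
chk_side_15.78.png x + edge 158.0 mm (iqr 148.0-160.0) grad 17 29
chk_side_15.78.png x - edge -150.0 mm (iqr 150.0-150.0) grad -19 29
chk_side_15.78.png y + edge 158.0 mm (iqr 158.0-160.0) grad -6 27
chk_side_15.78.png y - edge -160.0 mm (iqr 150.0-167.0) grad 1 27
```

Emit:
carry_out(plan=[[[-0.0001,-0.0002,-0.001,0,0,0,0],[-0.0003,-0.0005,-0.004,0,0,0,0],[-0.0006,-0.0009,-0.008,0,0,0,0],[-0.0009,-0.0013,-0.013,0,0,0,0],[-0.0011,-0.0016,-0.018,0,0,0,0]]])

```text
time_s: 19.0
eef_pos: [0.4622, -0.2622, 0.2284]
eef_rot: [0.006, 0.723, 0.691, 0.005]
wrist_force: [-0.6, -0.3, -8.3]
opening: 0.222
grasp_force: 59.2
```

Emit:
carry_out(plan=[[[-0.0001,-0.0002,-0.0045,0,0,0,0],[-0.0001,-0.0002,-0.008,0,0,0,0],[-0.0001,-0.0002,-0.011,0,0,0,0],[-0.0001,-0.0002,-0.013,0,0,0,0],[-0.0001,-0.0002,-0.014,0,0,0,0]]])

```text
time_s: 19.42
eef_pos: [0.4621, -0.2623, 0.2147]
eef_rot: [0.006, 0.723, 0.691, 0.005]
wrist_force: [-0.3, -0.2, -9.3]
opening: 0.224
grasp_force: 59.1
```

Emit:
carry_out(plan=[[[0,0,-0.0008,0,0,0,0],[0,0,-0.0015,0,0,0,0],[0,0,-0.002,0,0,0,0],[0,0,-0.0025,0,0,0,0],[0,0,-0.003,0,0,0,0]]])

```text
time_s: 19.83
eef_pos: [0.4623, -0.2624, 0.2122]
eef_rot: [0.007, 0.723, 0.691, 0.005]
wrist_force: [0.1, -0.0, -9.0]
opening: 0.227
grasp_force: 59.1
```

```bash
python3 lines.py
```

```text
t 19.833 tcp [ 0.4623 -0.2624  0.2122] ry,rx -0.0167 -0.0027 yaw -0.0451 F [ 0.1 -0.  -9. ] M [ 0.02 -0.07 -0.  ] op 0.227 g 59
side globe [ 0.4583 -0.2554  0.1147] [-7.6  5.5] rim z 0.0756 ctr [ 0.4646 -0.2628  0.0722] rim lines (want +-132) {'x+': (np.float64(131.2), np.float64(0.0007), 72), 'x-': (np.float64(-130.8), np.float64(-0.0018), 67), 'y+': (np.float64(133.3), np.float64(-0.0073), 94), 'y-': (np.float64(-130.0), np.float64(-0.0033), 51)}
t 19.883 tcp [ 0.4622 -0.2624  0.2121] ry,rx -0.0166 -0.0025 yaw -0.0451 F [-0.   0.9 -8.1] M [ 0.03 -0.02 -0.02] op 0.221 g 59
scene globe [ 0.4531 -0.2548  0.1148] [-10.    5.4] rim z 0.0845 ctr [ 0.4646 -0.2627  0.0721] rim lines (want +-132) {'x+': (np.float64(134.4), np.float64(0.0028), 69), 'x-': (np.float64(-125.9), np.float64(-0.0053), 61), 'y+': (np.float64(137.5), np.float64(-0.0054), 70), 'y-': (np.float64(-122.9), np.float64(-0.0094), 38)}
```

Emit:
carry_out(plan=[[[0.0003,0,0,0,0.002,0,0],[0.0006,0,0,0,0.004,0,0],[0.0009,0,-0.0004,0,0.006,0,0],[0.0009,0,-0.0009,0,0.006,0,0],[0.0009,0,-0.0014,0,0.006,0,0]]])

```text
time_s: 20.35
eef_pos: [0.4632, -0.2624, 0.2106]
eef_rot: [0.005, 0.723, 0.691, 0.003]
wrist_force: [-0.6, -0.0, -8.6]
opening: 0.223
grasp_force: 59.2
```

Emit:
carry_out(plan=[[[0,0,-0.0005,0,0,0,0],[0,0,-0.001,0,0,0,0],[0,0,-0.0015,0,0,0,0],[0,0,-0.002,0,0,0,0],[0,0,-0.0025,0,0,0,0]]])

```text
time_s: 20.77
eef_pos: [0.4635, -0.2628, 0.2096]
eef_rot: [0.005, 0.723, 0.691, 0.003]
wrist_force: [-2.7, 1.1, 5.1]
opening: 0.225
grasp_force: 61.3
```

```bash
python3 lines.py
```

```text
t 20.767 tcp [ 0.4635 -0.2628  0.2096] ry,rx -0.0115 -0.0037 yaw -0.0451 F [-2.7  1.1  5.1] M [0.48 0.77 0.01] op 0.225 g 61
side globe [ 0.4565 -0.2549  0.1125] [-9.9  6.4] rim z 0.0736 ctr [ 0.4651 -0.2634  0.0696] rim lines (want +-132) {'x+': (np.float64(129.9), np.float64(0.0017), 72), 'x-': (np.float64(-131.0), np.float64(-0.0068), 76), 'y+': (np.float64(133.5), np.float64(0.0016), 93), 'y-': (np.float64(-129.2), np.float64(0.001), 51)}
t 20.817 tcp [ 0.4635 -0.2629  0.2096] ry,rx -0.0116 -0.0038 yaw -0.0451 F [-2.2  0.7  2.1] M [ 0.32  0.72 -0.04] op 0.226 g 61
scene globe [ 0.4516 -0.254   0.1123] [-12.1   6.8] rim z 0.0751 ctr [ 0.4651 -0.2634  0.0696] rim lines (want +-132) {'x+': (np.float64(131.2), np.float64(-0.0069), 63), 'x-': (np.float64(-130.3), np.float64(0.0016), 55), 'y+': (np.float64(134.5), np.float64(0.0003), 72), 'y-': (np.float64(-126.4), np.float64(-0.0042), 46)}
```

Emit:
carry_out(plan=[[[-0.0002,0,0.0002,0,0,0,0],[-0.0004,0.0001,0.0004,0,0,0,0],[-0.0005,0.0002,0.0004,0,0,0,0],[-0.0005,0.0002,0.0004,0,0,0,0],[-0.0005,0.0002,0.0004,0,0,0,0]]])

```text
time_s: 21.28
eef_pos: [0.4632, -0.2628, 0.2096]
eef_rot: [0.006, 0.723, 0.691, 0.003]
wrist_force: [-1.3, -0.8, 5.3]
opening: 0.222
grasp_force: 61.4
```

```bash
python3 lines.py|cut -c1-90
```

```text
t 21.283 tcp [ 0.4632 -0.2628  0.2096] ry,rx -0.0121 -0.0041 yaw -0.0452 F [-1.3 -0.8  5.3
side globe [ 0.4566 -0.2549  0.1124] [-9.6  6.5] rim z 0.0735 ctr [ 0.4649 -0.2634  0.0696
t 21.333 tcp [ 0.4632 -0.2628  0.2095] ry,rx -0.0121 -0.0041 yaw -0.0451 F [-1.6 -1.4  5.8
scene globe [ 0.4517 -0.2542  0.1125] [-11.8   6.6] rim z 0.0747 ctr [ 0.4649 -0.2634  0.0
```

The globe lies still. I'm opening gently, then rising straight up.

Emit:
carry_out(plan=[[[0,0,0.0002,0,0,0,0.1],[0,0,0.0004,0,0,0,0.2],[0,0,0.0005,0,0,0,0.24],[0,0,0.0005,0,0,0,0.26],[0,0,0.0005,0,0,0,0.29]]])

```text
time_s: 21.8
eef_pos: [0.4625, -0.2618, 0.2085]
eef_rot: [0.004, 0.723, 0.691, 0.003]
wrist_force: [0.4, -0.2, -1.0]
opening: 0.291
grasp_force: 0.0
```

Emit:
carry_out(plan=[[[0,0,0,0,0,0,0.4],[0,0,0,0,0,0,0.55],[0,0,0,0,0,0,0.7],[0,0,0,0,0,0,0.8],[0,0,0,0,0,0,0.8]]])

```text
time_s: 22.22
eef_pos: [0.4626, -0.2621, 0.2091]
eef_rot: [0.004, 0.723, 0.691, 0.003]
wrist_force: [-0.7, -1.1, -0.2]
opening: 0.799
grasp_force: 0.0
```

```bash
python3 lines.py; python3 - <<'E'
import cv2,numpy as np
from h import *
c=snap('side');cv2.imwrite('pics/rel.png',cv2.resize(c['pixels'][40:250,200:480,::-1],(800,600)))
E
```

```text
t 22.217 tcp [ 0.4626 -0.2621  0.2091] ry,rx -0.0105 -0.0024 yaw -0.0451 F [-0.7 -1.1 -0.2] M [ 0.03  0.03 -0.01] op 0.799 g 0
side globe [ 0.4567 -0.2547  0.1122] [-8.7  5.8] rim z 0.0732 ctr [ 0.4641 -0.2625  0.0691] rim lines (want +-132) {'x+': (np.float64(131.3), np.float64(-0.0011), 71), 'x-': (np.float64(-130.0), np.float64(-0.0059), 75), 'y+': (np.float64(132.8), np.float64(0.0001), 92), 'y-': (np.float64(-129.8), np.float64(0.0067), 52)}
t 22.267 tcp [ 0.4626 -0.2622  0.2091] ry,rx -0.0104 -0.0024 yaw -0.0451 F [ 0.1  0.3 -0.8] M [ 0.01  0.01 -0.  ] op 0.804 g 0
scene globe [ 0.4512 -0.2542  0.1123] [-11.4   5.7] rim z 0.0736 ctr [ 0.4641 -0.2625  0.0691] rim lines (want +-132) {'x+': (np.float64(131.3), np.float64(-0.0073), 67), 'x-': (np.float64(-129.8), np.float64(-0.0028), 59), 'y+': (np.float64(133.0), np.float64(0.0016), 72), 'y-': (np.float64(-127.5), np.float64(-0.0095), 46)}
```

View pics/rel.png

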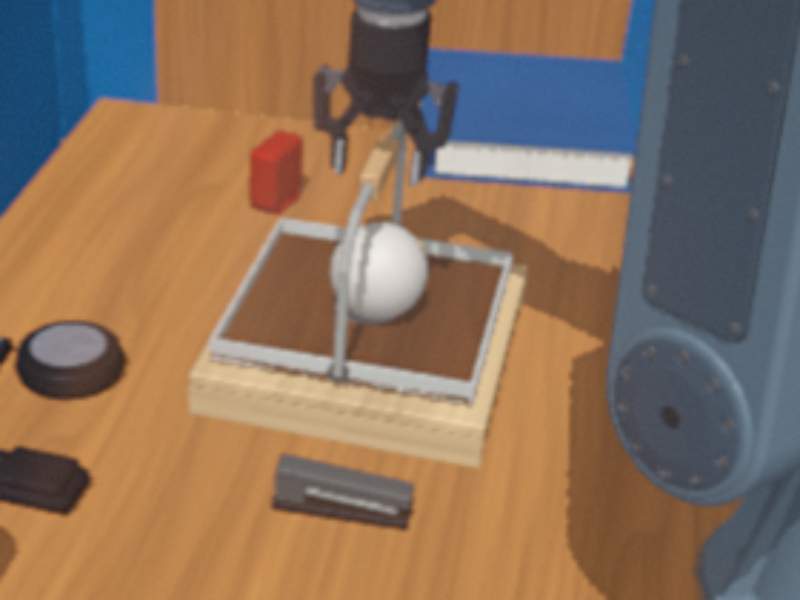

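The tray stands square on the riser, the globe is at (380,272) in the crop, and the fingers are clear of the grip on both sides. I'm rising straight up.

Emit:
carry_out(plan=[[[0,0,0.005,0,0,0,0.8],[0,0,0.018,0,0,0,0.8],[0,0,0.035,0,0,0,0.8],[0,0,0.055,0,0,0,0.8],[0,0,0.075,0,0,0,0.8]]])

```text
time_s: 22.78
eef_pos: [0.4624, -0.262, 0.2851]
eef_rot: [0.004, 0.723, 0.691, 0.003]
wrist_force: [-0.7, -0.3, -0.4]
opening: 0.801
grasp_force: 0.0
```

Emit:
carry_out(plan=[[[0,0,0.02,0,0,0,0.8],[0,0,0.03,0,0,0,0.8],[0,0,0.035,0,0,0,0.8],[0,0,0.035,0,0,0,0.8],[0,0,0.035,0,0,0,0.8]]])

```text
time_s: 23.2
eef_pos: [0.4623, -0.262, 0.3182]
eef_rot: [0.004, 0.723, 0.691, 0.003]
wrist_force: [0.6, 0.9, -1.3]
opening: 0.801
grasp_force: 0.0
```

```bash
python3 - <<'E'
from h import *
state()
for n in('side','scene','side'): print(n,globe(snap(n),(.4645,-.261),.114))
from bench import hand_in
print(hand_in())
E
```

```text
t 23.2 tcp [ 0.4623 -0.262   0.3182] ry,rx -0.0096 -0.0017 yaw -0.0451 F [ 0.6  0.9 -1.3] M [-0.   -0.02 -0.04] op 0.801 g 0
side (array([ 0.4567, -0.2548,  0.1125]), 738, 0.0172)
scene (array([ 0.452 , -0.2543,  0.1125]), 546, 0.0031)
side (array([ 0.4565, -0.2548,  0.1123]), 745, 0.0165)
the job is handed in; nothing more can be done
None
```

The tray is on the riser, centred to about 1–2 mm and square to it by my measurements, the globe is at rest on the felt patch about 12 mm off its centre, the gripper is clear, and the job is handed in at about 23 s.

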